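Set the forge blower's air gate by clicks

ROBOT

A 6-joint arm with a two-finger parallel gripper is mounted at the origin on the work surface. World frame = base frame: x ahead of the robot, y to its left, z up, the work surface at z = 0. Lengths are in m, angles in rad, forces in N, time in s.
With the tool pointing down it reaches from about 0.35 to 0.775 m from the base axis. Payload 5.5 kg.
Tool frame: the origin (TCP) lies midway between the tips of the shut fingers; the grasp point (between the pads) lies 19 mm behind it; z points along the fingers, x is the direction in which the jaws open and shut, and the axes are right-handed (so a half turn about z gives the same grasp; the last joint's range is limited). The gripper opens to 85 mm and grips with 20 to 120 N. Pads are 22 mm wide; open, the fingers measure 114 mm over their backs; the gripper's body (76 mm by 85 mm) begins 54 mm behind the grasp point. The pads swing forward as they close: fully open they stand 13 mm farther back than shut.
Start: joints at [-1.443, 0.313, 0.046, 1.304, 0, 1.431], TCP at [0.152, -0.555, 0.231] pointing down, gripper open.
Joint ranges: [-2.76, 2.76], [-0.86, 1.69], [-1.03, 1.26], [-2.2, 2.34], [-1.47, 1.5], [-3.14, 3.14]. Speed limits (rad/s): [2.57, 2.57, 3.14, 3.14, 3.14, 3.14].

INTERFACE

Orientations are given as a unit quaternion [w, x, y, z].
In Python, from workcell import env gives the robot as it stands.
- The arm moves only by the tool servo_tool, never from a script. Its argument "targets" is a list of rows, each an object with "xyz": the shift along the tool's x, y, z in m, a list of three; "twist": the turn, a rotation vector about the tool's x, y, z in rad, a list of three; "jaw": the opening, from 0 (shut) to 1 (fully open). A call has 1 to 12 rows; each row is the pose to reach, as a shift and turn from the pose commanded when the call began, along the tool's axes at that moment; what a row does not reach only later rows make up. A row lasts 1/12 s, in which the tool goes at most 41.7 mm and 7.16 degrees, less where a joint would pass 70% of its speed; a pose out of reach is approached as far as the arm can. A call with a gripper value outside its range is refused whole. The fingers move at their own pace and stop on an object; "squeeze" is the grip in N (left out, the last holds). Time passes only in rows, so rows that repeat a pose let the fingers close. It gives the time, the measured TCP pose, the force and the opening at its end, in the units of the state.
- env.get_state(): the state, without advancing time (a new reading comes with each control period).
- env.read_camera(name): name is "scene" or "side" or "wrist"; returns a dict with "color" (420x560x3 uint8, red, green, blue), "depth" (420x560 float32, m along the optical axis (not along the pixel's ray), 0 where there is no reading), "fx", "fy", "cx", "cy" (pixels), "k1" (the pictures are not rectified: a ray, as slopes to the right and down, at radius r is drawn at 1 + k1 r^2 times it, then the intrinsics apply), "eye" and "attitude" of the camera in the world. Camera axes: x right, y down, z forward; pixel columns grow to the right and rows downward; lengths in m; the calibration is good to about 2 mm. A picture is of the moment at which its call begins.
- env.hand_in(): hands the job in, once; it reports no verdict.
The state is a dict: "clock": time; "joint_pos": joint angles; "qvel": joint speeds; "tau": joint torques, N m; "tcp_pos": TCP position; "orientation": TCP orientation; "wrist_force": force on the tool from outside, world axes, zero at the start; "ft_torque": the same for the moment, N m; "finger_gap": finger opening in m.
Only numpy, scipy, OpenCV 4.12 (cv2) and the standard library are available. Lean on these libraries where they do the work, as an engineer would, in place of code of your own. Each camera call takes 0.05 s, during which the arm holds its last target. There are 200 camera calls.

TASK

Set the air for the forge: with a fingertip or the outside of the fingers, push the blower's red air lever all the way back to the shut end (the end with the white bar), then push it towards the fan, counting the clicks, and leave it resting in the third notch after shut, without ever letting it run on past the third. Only push the lever, never pinch it; leave the other things on the bench where they lie, and finish with the hand clear.

Things in the scene. Friction and masses are not known exactly. Their poses are not given: they have to be found in the camera images.
- blower: Forge blower, bolted down. Origin: on the bench, under the centre of its grey air-gate box; x, y along the box's sides, z up. The box is 120 mm in x, 220 mm in y; its flat top is 60 mm above the bench, with a black slot along y in the middle. Only the red lever stands on it (and 2 mm screw heads at the corners). Shut end of the slot: -y. Fan: +y.
- shut_mark (a point): Middle of the white bar painted across the box's top at blower y = -98 mm, marking the shut end.
- fan_top (a point): Highest point of the green round fan, 131 mm above the bench, at blower y = 175 mm. Fan and motor reach from blower y = 140 to 265 mm and are 130 mm wide in x; a low duct, 55 mm high, joins them to the box.
- air_lever (a joint): Red lever's position along the slot, m: 0 = shut (hard stop), growing towards the fan (blower +y) to 0.080 (hard stop). Notches at 0 (shut), 0.016 (first), 0.032 (second), 0.048 (third), 0.064, 0.080. Leaving one takes a push of about 5 to 8 N; about 2 mm past half-way to the next it snaps on by itself and rests within 1 mm of that notch. Starts in the first or second notch, or balanced between them.
- lever_top (a point): Centre of the top of the red lever, 106.5 mm above the bench (46.5 mm above the box). The lever is an upright red paddle 26 mm wide across the slot (blower x), 14 mm thick along the slot (blower y) and about 45 mm tall, its flat faces looking along the slot. It lies at blower x = 0, blower y = -40 mm + lever position.
- horseshoe: Loose steel horseshoe lying flat, about 130 x 135 mm, 9 mm thick, on the robot's side of the gate box. Origin: centre of the underside.
- punch: Loose round steel punch lying down, 130 mm long along its x, 16 mm thick, behind the gate box. Origin: under its middle.
- nail_box: Loose open blue box of nails, 100 x 70 x 35 mm high, off the shut end of the gate box. Origin: centre of the underside.
- tongs: Loose dark steel tongs lying along their x, 310 mm long, 14 mm high. Origin: on the bench, middle of the length.
- rasp: Loose rasp with wooden handle lying along its x, 410 mm long, 42 mm wide, 25 mm high. Origin: on the bench under the blade's root.
- mug: Loose blue mug, 80 mm across, 95 mm high. Origin: centre of the underside.
- hammer: Loose hammer lying along its x. Origin: on the bench under it.

How it is judged:
By the outcome, as a careful person would: the job done as asked, in the order asked, and still so for the second after the job is handed in, with the robot touching nothing.
It also fails if it takes over 64 s, if anything falls off the work surface, if the arm or the gripper's body presses on something with over 40 N, if the wrist force passes 120 N, or if a joint passes its speed limit or range.

## Working session

There is one attempt and no reset: what is moved stays moved. The work goes in short steps, Python scripts to look and compute and a tool call to move; the robot and the scene stay as the last step left them, time stands still between calls to the robot, and variables do not carry over. Pictures are saved under pics/ and viewed, about 8 in all and at most 12, crops included, and the job is handed in when it is done.

Besides the shell and the picture viewer there is one more tool, called after "Request:" as name(argument=value, ...), one argument or row to a line, values as JSON. servo_tool: Moves the arm, as the interface text tells. Its arguments: {"type":"object","properties":{"targets":{"type":"array","items":{"type":"object","properties":{"xyz":{"type":"array","items":{"type":"number"}},"twist":{"type":"array","items":{"type":"number"}},"jaw":{"type":"number"}}}},"squeeze":{"type":"number"}},"required":["targets"]}

```bash
mkdir -p pics; ls; cat > h.py <<'E'
import numpy as np, cv2
from scipy.spatial.transform import Rotation as R
from workcell import env
def rot(a):
    a=np.array(a,float)
    return R.from_quat(a,scalar_first=True).as_matrix() if a.shape==(4,) else a
def pts(c):
    K=np.array([[c['fx'],0,c['cx']],[0,c['fy'],c['cy']],[0,0,1.]])
    h,w=c['depth'].shape
    v,u=np.mgrid[:h,:w]
    n=cv2.undistortPoints(np.stack([u,v],-1).reshape(-1,1,2).astype(float),K,np.array([c['k1'],0,0,0,0.])).reshape(h,w,2)
    p=np.dstack([n,np.ones((h,w))])*c['depth'][...,None]
    return p@rot(c['attitude']).T+np.array(c['eye'])
E
python3 - <<'E'
from h import *
s=env.get_state();print(s)
for n in ('scene','side'):
    c=env.read_camera(n);cv2.imwrite(f'pics/{n}0.png',c['color'][...,::-1])
    np.savez(f'{n}0.npz',p=pts(c),c=c['color'],d=c['depth'])
    print(n,c['eye'],c['attitude'],c['fx'],c['k1'])
    hsv=cv2.cvtColor(c['color'],cv2.COLOR_RGB2HSV)
    m=((hsv[...,0]<8)|(hsv[...,0]>172))&(hsv[...,1]>150)&(hsv[...,2]>80)
    k,l,st,ce=cv2.connectedComponentsWithStats(m.astype(np.uint8))
    P=pts(c)
    for i in range(1,k):
        if st[i,4]>40:
            q=P[(l==i)&(c['depth']>0)]; print(st[i],ce[i],q.min(0).round(4),q.max(0).round(4),np.median(q,0).round(4))
E
```

```text
pics
{'clock': 0.0, 'joint_pos': array([-1.44263785e+00,  3.14035514e-01,  4.49887644e-02,  1.30361154e+00,
       -1.52722349e-05,  1.43117889e+00]), 'qvel': array([-0.00052914,  0.00045077,  0.00023294,  0.00093204,  0.00029174,
       -0.00059364]), 'tau': array([-3.65410706e-04, -4.80635440e+01,  2.98529434e+01,  1.95234414e-02,
       -5.31542435e-05,  1.86299735e-05]), 'tcp_pos': array([ 0.15204818, -0.55400165,  0.23039291]), 'orientation': array([-6.56695389e-04,  7.95168593e-01, -6.06387700e-01, -6.59950879e-04]), 'wrist_force': array([-0.96235068,  0.53389817, -0.026124  ]), 'ft_torque': array([ 0.04436426,  0.01799684, -0.00165613]), 'finger_gap': 0.08577556042820968}
scene [ 1.04849414 -0.75605797  0.95383409] [-0.37565519  0.8692284   0.29530586 -0.12696306] 405.6380870831733 -0.002115732187631096
[299 233   8  14  87] [302.02298851 239.3908046 ] [ 0.5904 -0.0712  0.0612] [ 0.6129 -0.058   0.1103] [ 0.6012 -0.0679  0.0933]
[ 315  346   35   52 1318] [331.25341426 373.10318665] [ 0.8161 -0.3753 -0.0051] [ 0.9151 -0.2573  0.1137] [ 0.8875 -0.3587  0.0997]
side [0.23030162 0.90377461 0.69340169] [ 0.07659739 -0.12036789  0.86240738 -0.48569324] 406.43263426917537 -0.04744404208006628
[199 153  21  35 492] [210.36788618 169.00609756] [ 0.8429 -0.504  -0.0011] [ 0.921  -0.3     0.1149] [ 0.8605 -0.3159  0.0721]
[252 203   8  14 108] [255.50925926 209.62037037] [ 0.5835 -0.0657  0.0644] [ 0.6073 -0.0506  0.1077] [ 0.5957 -0.0561  0.0876]
```

View pics/scene0.png

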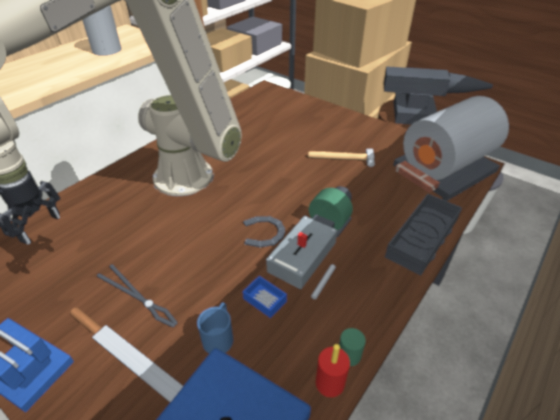

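View pics/side0.png

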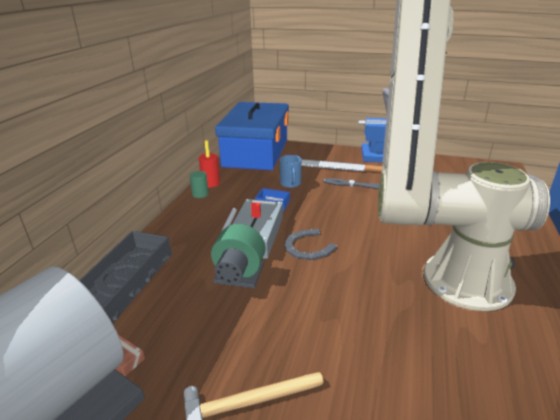

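The scene view shows the red lever at (302,239) on the gate box, the green fan at (330,208), the white bar near (287,267), the horseshoe at (265,231), the punch at (323,281) and the nail box at (265,296). The side view shows the lever at (256,210) and the fan at (240,250). Next I'll fit the box frame.

```bash
python3 - <<'E'
from h import *
al=[]
for n in ('scene','side'):
    z=np.load(f'{n}0.npz');p=z['p'];c=z['c'].astype(int);d=z['d']
    near=np.hypot(p[...,0]-.6,p[...,1]+.06)<.2
    m=near&(d>0)&(abs(p[...,2]-.061)<.007)
    k,l,st,ce=cv2.connectedComponentsWithStats(m.astype(np.uint8),connectivity=4)
    i=1+np.argmax(st[1:,4]); q=p[l==i]; al.append(q)
    print(n,len(q),np.median(q[:,2]),cv2.minAreaRect((q[:,:2]*1000).astype(np.float32)))
    g=near&(c[...,1]>c[...,0]*1.3)&(c[...,1]>c[...,2]*1.1)&(d>0)
    G=p[g]; print('fan',len(G),G[G[:,2].argmax()],np.median(G,0))
    G=G[G[:,2]>G[:,2].max()-.006]; print(G.mean(0))
    w=near&(c.min(-1)>185)&(p[...,2]<.075)&(d>0); print('white',w.sum(),p[w].mean(0), np.argwhere(w).mean(0))
    print('robot-close red top:')
    r=near&(c[...,0]>130)&(c[...,1]<70)&(c[...,2]<70); Rr=p[r]; print(len(Rr),Rr.mean(0)); T=Rr[Rr[:,2]>.1]; print(len(T),T.mean(0) if len(T) else 0)
q=np.vstack(al); print(cv2.minAreaRect((q[:,:2]*1000).astype(np.float32)))
E
```

```text
scene 2255 0.059031648127436775 ((596.642333984375, -19.136672973632812), (126.788818359375, 294.34356689453125), 4.704264163970947)
fan 995 [0.58914979 0.08662909 0.13493539] [0.59781166 0.08943167 0.10118095]
[0.58529931 0.11053245 0.13041992]
white 24 [ 0.59536297 -0.13585371  0.05941977] [260.         285.91666667]
robot-close red top:
60 [ 0.59995258 -0.06728706  0.09311807]
23 [ 0.60075644 -0.06537042  0.10401661]
side 1049 0.06060547954593931 ((596.51220703125, -54.28468322753906), (120.08272552490234, 221.74465942382812), 4.975349426269531)
fan 484 [0.58726776 0.09622402 0.13352443] [0.56097604 0.11241231 0.12441106]
[0.58110261 0.1148152  0.1300761 ]
white 4 [0.53756785 0.03804894 0.06187242] [237.5 264.5]
robot-close red top:
101 [ 0.5954683  -0.0560982   0.08575727]
17 [ 0.59457459 -0.05591058  0.10385156]
((596.642333984375, -19.136672973632812), (126.788818359375, 294.34356689453125), 4.704264163970947)
```

Request:
servo_tool(
  targets=[
    {"xyz": [-0.017,-0.024,-0.003],"twist": [0,0,0.015],"jaw": 0},
    {"xyz": [-0.035,-0.048,-0.006],"twist": [0,0,0.03],"jaw": 0},
    {"xyz": [-0.053,-0.072,-0.009],"twist": [0,0,0.045],"jaw": 0},
    {"xyz": [-0.07,-0.096,-0.012],"twist": [0,0,0.06],"jaw": 0},
    {"xyz": [-0.087,-0.12,-0.015],"twist": [0,0,0.075],"jaw": 0},
    {"xyz": [-0.104,-0.144,-0.018],"twist": [0,0,0.09],"jaw": 0},
    {"xyz": [-0.122,-0.168,-0.02],"twist": [0,0,0.105],"jaw": 0},
    {"xyz": [-0.139,-0.192,-0.02],"twist": [0,0,0.12],"jaw": 0},
    {"xyz": [-0.156,-0.216,-0.02],"twist": [0,0,0.135],"jaw": 0},
    {"xyz": [-0.174,-0.24,-0.02],"twist": [0,0,0.15],"jaw": 0},
    {"xyz": [-0.191,-0.264,-0.02],"twist": [0,0,0.165],"jaw": 0},
    {"xyz": [-0.208,-0.288,-0.02],"twist": [0,0,0.181],"jaw": 0},
  ],
  squeeze=60,
)

```text
clock: 1.1
tcp_pos: [0.3753, -0.2763, 0.251]
orientation: [0.0, 0.737, -0.676, -0.0]
wrist_force: [0.7, -0.0, -0.9]
finger_gap: 0.0002
```

Request:
servo_tool(
  targets=[
    {"xyz": [-0.025,-0.024,0]},
    {"xyz": [-0.05,-0.048,0]},
    {"xyz": [-0.076,-0.072,0]},
    {"xyz": [-0.101,-0.096,0]},
    {"xyz": [-0.126,-0.12,0]},
    {"xyz": [-0.151,-0.144,0]},
    {"xyz": [-0.176,-0.168,0]},
    {"xyz": [-0.202,-0.192,0]},
    {"xyz": [-0.227,-0.216,0]},
    {"xyz": [-0.252,-0.2395,0]},
    {"xyz": [-0.252,-0.2395,0]},
    {"xyz": [-0.252,-0.2395,0]},
  ],
)

```text
schema error: expected keys xyz, twist, jaw
```

```bash
cat > look.py <<'E'
from h import *
import sys
c=env.read_camera('wrist');n=sys.argv[1];P=pts(c)
cv2.imwrite(f'pics/{n}.png',c['color'][...,::-1]);np.savez(f'{n}.npz',p=P,c=c['color'],d=c['depth'])
s=env.get_state();print(s['clock'],s['tcp_pos'],s['wrist_force'],s['finger_gap'],c['eye'])
col=c['color'].astype(int);d=c['depth']
r=(col[...,0]>110)&(col[...,1]<70)&(col[...,2]<70)&(d>0)
q=P[r];print('red',len(q)); 
if len(q): print(q.min(0),q.max(0)); t=q[q[:,2]>.102]; print('top',len(t),t.mean(0) if len(t) else '',cv2.minAreaRect((t[:,:2]*1000).astype(np.float32)) if len(t)>3 else '')
w=(col.min(-1)>190)&(abs(P[...,2]-.06)<.008)&(d>0); q=P[w]
if len(q)>5: print('white',len(q),cv2.minAreaRect((q[:,:2]*1000).astype(np.float32)))
m=(d>0)&(abs(P[...,2]-.06)<.006); print('top',m.sum(),cv2.minAreaRect((P[m][:,:2]*1000).astype(np.float32)))
E
python3 look.py w1
```

```text
1.15 [ 0.37756587 -0.27278764  0.25111231] [ 1.72253698  2.6352441  -0.26647413] 0.00017925951058563773 [ 0.45528449 -0.26972235  0.39302012]
red 0
white 273 ((65.42147827148438, 36.904876708984375), (32.04386901855469, 88.10023498535156), 29.90761947631836)
top 1614 ((397.5472412109375, -84.5526123046875), (318.7286071777344, 759.5333862304688), 48.057735443115234)
```

View pics/w1.png

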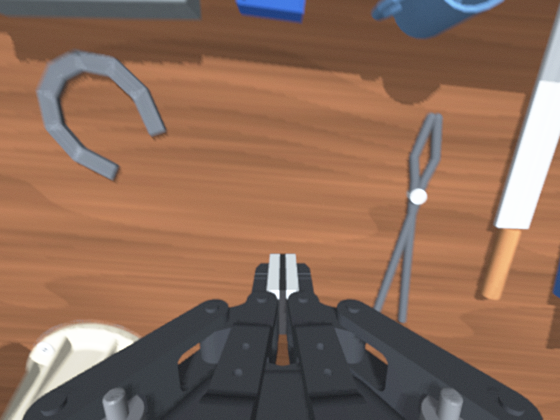

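The wrist picture shows the shut fingertips at (283,262). The gate box edge is at the top left and the horseshoe at (90,110). That move call was refused because its rows lacked keys, so I'll repeat it, stopping a little short for a look.

Request:
servo_tool(
  targets=[
    {"xyz": [-0.025,-0.019,0],"twist": [0,0,0],"jaw": 0},
    {"xyz": [-0.05,-0.038,0],"twist": [0,0,0],"jaw": 0},
    {"xyz": [-0.076,-0.057,0],"twist": [0,0,0],"jaw": 0},
    {"xyz": [-0.101,-0.076,0],"twist": [0,0,0],"jaw": 0},
    {"xyz": [-0.126,-0.095,0],"twist": [0,0,0],"jaw": 0},
    {"xyz": [-0.151,-0.114,0],"twist": [0,0,0],"jaw": 0},
    {"xyz": [-0.176,-0.133,0],"twist": [0,0,0],"jaw": 0},
    {"xyz": [-0.202,-0.152,0],"twist": [0,0,0],"jaw": 0},
    {"xyz": [-0.227,-0.171,0],"twist": [0,0,0],"jaw": 0},
    {"xyz": [-0.252,-0.19,0],"twist": [0,0,0],"jaw": 0},
    {"xyz": [-0.252,-0.19,0],"twist": [0,0,0],"jaw": 0},
    {"xyz": [-0.252,-0.19,0],"twist": [0,0,0],"jaw": 0},
  ],
)

```text
clock: 2.15
tcp_pos: [0.5424, -0.0091, 0.2505]
orientation: [0.001, 0.738, -0.675, -0.001]
wrist_force: [0.1, -0.6, 0.1]
finger_gap: 0.0
```

```bash
python3 look.py w2
```

```text
2.2 [ 0.54191299 -0.00997225  0.25061911] [-0.74907803 -0.53057343  0.43373504] 0.00024288719598174866 [ 0.62250666 -0.00210272  0.39239349]
red 430
[ 0.58689112 -0.0807293   0.05897199] [ 0.61191879 -0.05522813  0.10766678]
top 270 [ 0.6028554  -0.0620101   0.10562498] ((599.8967895507812, -62.832435607910156), (23.689910888671875, 13.835589408874512), 5.234396934509277)
white 3733 ((595.6266479492188, -54.92829132080078), (111.58552551269531, 216.98117065429688), 5.008206844329834)
top 22712 ((598.3709716796875, -39.3189697265625), (124.82377624511719, 250.93588256835938), 5.302191257476807)
```

View pics/w2.png

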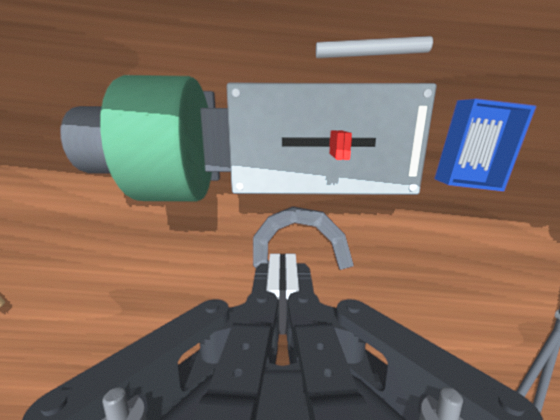

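The lever is at (340,145), the white bar at (418,140), the fan at (155,140), and the nail box is clear of the gate box. The lever measures about 31 mm, so it's in the second notch. I'll descend on its fan side.

Request:
servo_tool(
  targets=[
    {"xyz": [0.007,-0.026,0],"twist": [0,0,0],"jaw": 0},
    {"xyz": [0.0145,-0.053,0],"twist": [0,0,0],"jaw": 0},
    {"xyz": [0.0145,-0.053,0],"twist": [0,0,0],"jaw": 0},
    {"xyz": [0.0145,-0.053,0.03],"twist": [0,0,0],"jaw": 0},
    {"xyz": [0.0145,-0.053,0.06],"twist": [0,0,0],"jaw": 0},
    {"xyz": [0.0145,-0.053,0.09],"twist": [0,0,0],"jaw": 0},
    {"xyz": [0.0145,-0.053,0.12],"twist": [0,0,0],"jaw": 0},
    {"xyz": [0.0145,-0.053,0.145],"twist": [0,0,0],"jaw": 0},
    {"xyz": [0.0145,-0.053,0.16],"twist": [0,0,0],"jaw": 0},
    {"xyz": [0.0145,-0.053,0.17],"twist": [0,0,0],"jaw": 0},
    {"xyz": [0.0145,-0.053,0.17],"twist": [0,0,0],"jaw": 0},
    {"xyz": [0.0145,-0.053,0.17],"twist": [0,0,0],"jaw": 0},
  ],
)

```text
clock: 3.2
tcp_pos: [0.5959, -0.0209, 0.0816]
orientation: [0.0, 0.737, -0.676, -0.0]
wrist_force: [0.1, 1.1, 1.0]
finger_gap: 0.0001
```

Request:
servo_tool(
  targets=[
    {"xyz": [0.004,0,0],"twist": [0,0,0],"jaw": 0},
    {"xyz": [0.008,0,0],"twist": [0,0,0],"jaw": 0},
    {"xyz": [0.012,0,0],"twist": [0,0,0],"jaw": 0},
    {"xyz": [0.016,0,0],"twist": [0,0,0],"jaw": 0},
    {"xyz": [0.019,0,0],"twist": [0,0,0],"jaw": 0},
    {"xyz": [0.022,0,0],"twist": [0,0,0],"jaw": 0},
    {"xyz": [0.025,0,0],"twist": [0,0,0],"jaw": 0},
    {"xyz": [0.028,0,0],"twist": [0,0,0],"jaw": 0},
    {"xyz": [0.031,0,0],"twist": [0,0,0],"jaw": 0},
    {"xyz": [0.034,0,0],"twist": [0,0,0],"jaw": 0},
    {"xyz": [0.037,0,0],"twist": [0,0,0],"jaw": 0},
    {"xyz": [0.04,0,0],"twist": [0,0,0],"jaw": 0},
  ],
)

```text
clock: 4.2
tcp_pos: [0.5997, -0.0593, 0.0812]
orientation: [-0.001, 0.737, -0.676, -0.001]
wrist_force: [-0.4, 6.2, 1.4]
finger_gap: -0.0001
```

Request:
servo_tool(
  targets=[
    {"xyz": [0.002,0,0],"twist": [0,0,0],"jaw": 0},
    {"xyz": [0.004,0,0],"twist": [0,0,0],"jaw": 0},
    {"xyz": [0.006,0,0],"twist": [0,0,0],"jaw": 0},
    {"xyz": [0.006,0,0],"twist": [0,0,0],"jaw": 0},
  ],
)

```text
clock: 4.53
tcp_pos: [0.6004, -0.0668, 0.0812]
orientation: [0.001, 0.737, -0.676, 0.0]
wrist_force: [-1.0, 0.0, -0.1]
finger_gap: 0.0001
```

Request:
servo_tool(
  targets=[
    {"xyz": [0.001,0,0],"twist": [0,0,0],"jaw": 0},
    {"xyz": [0.002,0,0],"twist": [0,0,0],"jaw": 0},
    {"xyz": [0.003,0,0],"twist": [0,0,0],"jaw": 0},
    {"xyz": [0.004,0,0],"twist": [0,0,0],"jaw": 0},
    {"xyz": [0.004,0,0],"twist": [0,0,0],"jaw": 0},
  ],
)

```text
clock: 4.95
tcp_pos: [0.6007, -0.0703, 0.0813]
orientation: [0.0, 0.737, -0.676, 0.0]
wrist_force: [0.2, -0.3, -0.3]
finger_gap: -0.0
```

Request:
servo_tool(
  targets=[
    {"xyz": [0.001,0,0],"twist": [0,0,0],"jaw": 0},
    {"xyz": [0.002,0,0],"twist": [0,0,0],"jaw": 0},
    {"xyz": [0.002,0,0],"twist": [0,0,0],"jaw": 0},
  ],
)

```text
clock: 5.2
tcp_pos: [0.6009, -0.0721, 0.0813]
orientation: [0.0, 0.737, -0.676, 0.0]
wrist_force: [0.5, -0.5, 0.6]
finger_gap: 0.0001
```

Request:
servo_tool(
  targets=[
    {"xyz": [0.001,0,0],"twist": [0,0,0],"jaw": 0},
    {"xyz": [0.001,0,0],"twist": [0,0,0],"jaw": 0},
  ],
)

```text
clock: 5.37
tcp_pos: [0.601, -0.073, 0.0813]
orientation: [0.0, 0.737, -0.676, 0.0]
wrist_force: [-0.2, 0.3, -0.7]
finger_gap: 0.0002
```

Request:
servo_tool(
  targets=[
    {"xyz": [0.001,0,0],"twist": [0,0,0],"jaw": 0},
    {"xyz": [0.002,0,0],"twist": [0,0,0],"jaw": 0},
    {"xyz": [0.002,0,0],"twist": [0,0,0],"jaw": 0},
  ],
)

```text
clock: 5.62
tcp_pos: [0.601, -0.0739, 0.0813]
orientation: [-0.001, 0.737, -0.676, -0.001]
wrist_force: [0.5, 4.4, 1.2]
finger_gap: -0.0
```

Request:
servo_tool(
  targets=[
    {"xyz": [0.001,0,0],"twist": [0,0,0],"jaw": 0},
    {"xyz": [0.001,0,0],"twist": [0,0,0],"jaw": 0},
  ],
)

```text
clock: 5.78
tcp_pos: [0.601, -0.074, 0.0813]
orientation: [-0.001, 0.738, -0.675, -0.001]
wrist_force: [-0.4, 7.9, 1.7]
finger_gap: 0.0002
```

```bash
python3 look.py w3
```

```text
5.8333 [ 0.60095701 -0.07394074  0.08130702] [0.54487151 7.54384875 2.31596203] 0.0002603398702424015 [ 0.68088691 -0.0676878   0.22333368]
red 1864
[ 0.59723845 -0.10136337  0.0601681 ] [ 0.615784   -0.08538238  0.12988967]
top 953 [ 0.60814982 -0.09446206  0.10594753] ((606.0955810546875, -93.95783233642578), (18.691734313964844, 14.149909973144531), 5.9503173828125)
white 5228 ((596.5532836914062, -54.31117248535156), (112.73908996582031, 217.45355224609375), 5.448659896850586)
top 59107 ((595.4012451171875, -38.99909973144531), (123.95307159423828, 252.02027893066406), 5.032958507537842)
```

View pics/w3.png

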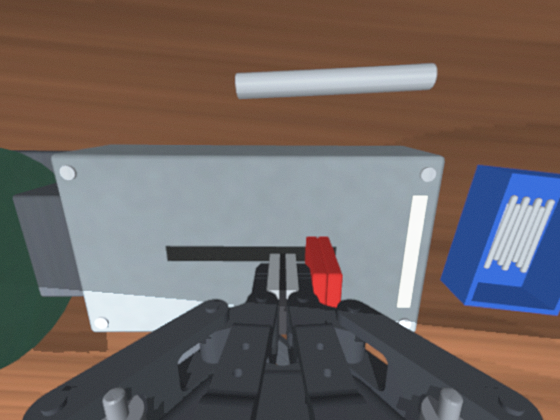

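The lever (325,270) sits at the shut end of the slot. It moved 31 mm and is now about 0 mm. One more millimetre of push will confirm the hard stop, then I'll back off.

Request:
servo_tool(
  targets=[
    {"xyz": [0.001,0,0],"twist": [0,0,0],"jaw": 0},
    {"xyz": [0.0015,0,0],"twist": [0,0,0],"jaw": 0},
    {"xyz": [0.0015,0,0],"twist": [0,0,0],"jaw": 0},
  ],
)

```text
clock: 6.08
tcp_pos: [0.601, -0.074, 0.0813]
orientation: [-0.002, 0.738, -0.675, -0.002]
wrist_force: [-0.2, 12.2, 3.2]
finger_gap: -0.0001
```

Request:
servo_tool(
  targets=[
    {"xyz": [-0.007,0,0],"twist": [0,0,0],"jaw": 0},
    {"xyz": [-0.014,0,0],"twist": [0,0,0],"jaw": 0},
    {"xyz": [-0.014,0,0],"twist": [0,0,0],"jaw": 0},
    {"xyz": [-0.014,0,-0.025],"twist": [0,0,0],"jaw": 0},
    {"xyz": [-0.014,0,-0.05],"twist": [0,0,0],"jaw": 0},
    {"xyz": [-0.014,0,-0.06],"twist": [0,0,0],"jaw": 0},
    {"xyz": [-0.014,0,-0.06],"twist": [0,0,0],"jaw": 0},
    {"xyz": [0.01,0,-0.06],"twist": [0,0,0],"jaw": 0},
    {"xyz": [0.035,0,-0.06],"twist": [0,0,0],"jaw": 0},
    {"xyz": [0.057,0,-0.06],"twist": [0,0,0],"jaw": 0},
    {"xyz": [0.057,0,-0.06],"twist": [0,0,0],"jaw": 0},
    {"xyz": [0.057,0,-0.06],"twist": [0,0,0],"jaw": 0},
  ],
)

```text
clock: 7.08
tcp_pos: [0.6056, -0.1353, 0.1396]
orientation: [0.0, 0.736, -0.677, -0.001]
wrist_force: [0.3, -0.0, -0.8]
finger_gap: -0.0002
```

```bash
python3 look.py w4
```

```text
7.1333 [ 0.60547838 -0.13434961  0.13981779] [-0.23165388  0.3907459  -0.22454334] -0.0004619741018117506 [ 0.68577196 -0.12889307  0.28152   ]
red 1120
[ 0.59334689 -0.10299413  0.0592683 ] [ 0.61557974 -0.07719884  0.10774841]
top 576 [ 0.60528872 -0.09589935  0.10542776] ((603.8526000976562, -95.32843017578125), (22.43723487854004, 13.743990898132324), 6.301443099975586)
white 5805 ((595.38037109375, -53.42852020263672), (112.585693359375, 220.67010498046875), 4.857275485992432)
top 39258 ((602.3385009765625, -136.90121459960938), (126.41099548339844, 447.8143615722656), 4.25460147857666)
```

View pics/w4.png

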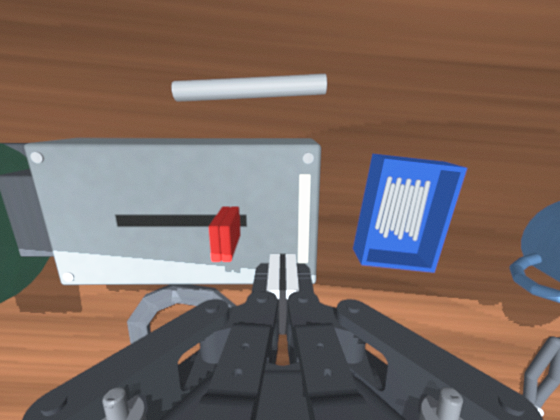

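The lever (225,232) has stayed at the shut end, and the hand is now on the white-bar side (303,215). I'll lower and start pushing.

Request:
servo_tool(
  targets=[
    {"xyz": [0,0,0.02],"twist": [0,0,0],"jaw": 0},
    {"xyz": [0,0,0.04],"twist": [0,0,0],"jaw": 0},
    {"xyz": [0,0,0.058],"twist": [0,0,0],"jaw": 0},
    {"xyz": [0,0,0.058],"twist": [0,0,0],"jaw": 0},
    {"xyz": [-0.004,0,0.058],"twist": [0,0,0],"jaw": 0},
    {"xyz": [-0.008,0,0.058],"twist": [0,0,0],"jaw": 0},
    {"xyz": [-0.012,0,0.058],"twist": [0,0,0],"jaw": 0},
    {"xyz": [-0.015,0,0.058],"twist": [0,0,0],"jaw": 0},
    {"xyz": [-0.015,0,0.058],"twist": [0,0,0],"jaw": 0},
  ],
)

```text
clock: 7.88
tcp_pos: [0.6055, -0.1184, 0.0845]
orientation: [-0.0, 0.737, -0.675, 0.001]
wrist_force: [0.6, 0.0, 0.4]
finger_gap: 0.0001
```

Request:
servo_tool(
  targets=[
    {"xyz": [-0.001,0,0],"twist": [0,0,0],"jaw": 0},
    {"xyz": [-0.002,0,0],"twist": [0,0,0],"jaw": 0},
    {"xyz": [-0.002,0,0],"twist": [0,0,0],"jaw": 0},
  ],
)

```text
clock: 8.13
tcp_pos: [0.6049, -0.1172, 0.0835]
orientation: [-0.0, 0.737, -0.676, 0.0]
wrist_force: [-0.6, 0.2, -0.8]
finger_gap: -0.0
```

Request:
servo_tool(
  targets=[
    {"xyz": [-0.001,0,0],"twist": [0,0,0],"jaw": 0},
    {"xyz": [-0.002,0,0],"twist": [0,0,0],"jaw": 0},
    {"xyz": [-0.002,0,0],"twist": [0,0,0],"jaw": 0},
  ],
)

```text
clock: 8.38
tcp_pos: [0.6046, -0.1153, 0.0832]
orientation: [0.0, 0.737, -0.676, 0.0]
wrist_force: [-0.3, -0.3, 0.8]
finger_gap: 0.0002
```

Request:
servo_tool(
  targets=[
    {"xyz": [-0.001,0,0],"twist": [0,0,0],"jaw": 0},
    {"xyz": [-0.002,0,0],"twist": [0,0,0],"jaw": 0},
    {"xyz": [-0.002,0,0],"twist": [0,0,0],"jaw": 0},
  ],
)

```text
clock: 8.63
tcp_pos: [0.6045, -0.1146, 0.0833]
orientation: [0.001, 0.737, -0.676, 0.001]
wrist_force: [0.1, -6.0, 0.1]
finger_gap: -0.0002
```

Request:
servo_tool(
  targets=[
    {"xyz": [-0.001,0,0],"twist": [0,0,0],"jaw": 0},
    {"xyz": [-0.002,0,0],"twist": [0,0,0],"jaw": 0},
    {"xyz": [-0.002,0,0],"twist": [0,0,0],"jaw": 0},
  ],
)

```text
clock: 8.88
tcp_pos: [0.6044, -0.1126, 0.0833]
orientation: [0.001, 0.737, -0.676, 0.001]
wrist_force: [-0.3, -4.1, -1.2]
finger_gap: -0.0001
```

Request:
servo_tool(
  targets=[
    {"xyz": [-0.001,0,0],"twist": [0,0,0],"jaw": 0},
    {"xyz": [-0.002,0,0],"twist": [0,0,0],"jaw": 0},
    {"xyz": [-0.003,0,0],"twist": [0,0,0],"jaw": 0},
    {"xyz": [-0.003,0,0],"twist": [0,0,0],"jaw": 0},
  ],
)

```text
clock: 9.22
tcp_pos: [0.604, -0.1077, 0.0832]
orientation: [-0.0, 0.737, -0.676, -0.0]
wrist_force: [-0.0, -0.5, -0.5]
finger_gap: -0.0001
```

Request:
servo_tool(
  targets=[
    {"xyz": [-0.001,0,0],"twist": [0,0,0],"jaw": 0},
    {"xyz": [-0.002,0,0],"twist": [0,0,0],"jaw": 0},
    {"xyz": [-0.002,0,0],"twist": [0,0,0],"jaw": 0},
  ],
)

```text
clock: 9.47
tcp_pos: [0.6037, -0.1054, 0.0832]
orientation: [-0.0, 0.737, -0.676, -0.0]
wrist_force: [-0.1, -0.2, -0.8]
finger_gap: 0.0001
```

Request:
servo_tool(
  targets=[
    {"xyz": [-0.001,0,0],"twist": [0,0,0],"jaw": 0},
    {"xyz": [-0.002,0,0],"twist": [0,0,0],"jaw": 0},
    {"xyz": [-0.002,0,0],"twist": [0,0,0],"jaw": 0},
  ],
)

```text
clock: 9.72
tcp_pos: [0.6036, -0.1038, 0.0833]
orientation: [-0.0, 0.737, -0.676, -0.0]
wrist_force: [-0.6, 0.5, -0.1]
finger_gap: -0.0001
```

Request:
servo_tool(
  targets=[
    {"xyz": [-0.001,0,0],"twist": [0,0,0],"jaw": 0},
    {"xyz": [-0.002,0,0],"twist": [0,0,0],"jaw": 0},
    {"xyz": [-0.002,0,0],"twist": [0,0,0],"jaw": 0},
  ],
)

```text
clock: 9.97
tcp_pos: [0.6034, -0.1021, 0.0833]
orientation: [0.0, 0.737, -0.676, -0.0]
wrist_force: [-0.1, 0.2, 0.8]
finger_gap: 0.0003
```

Request:
servo_tool(
  targets=[
    {"xyz": [-0.001,0,0],"twist": [0,0,0],"jaw": 0},
    {"xyz": [-0.002,0,0],"twist": [0,0,0],"jaw": 0},
    {"xyz": [-0.002,0,0],"twist": [0,0,0],"jaw": 0},
  ],
)

```text
clock: 10.22
tcp_pos: [0.6033, -0.1001, 0.0833]
orientation: [-0.0, 0.737, -0.676, -0.0]
wrist_force: [-0.3, -0.4, -0.0]
finger_gap: -0.0
```

Request:
servo_tool(
  targets=[
    {"xyz": [-0.001,0,0],"twist": [0,0,0],"jaw": 0},
    {"xyz": [-0.002,0,0],"twist": [0,0,0],"jaw": 0},
    {"xyz": [-0.002,0,0],"twist": [0,0,0],"jaw": 0},
  ],
)

```text
clock: 10.47
tcp_pos: [0.6032, -0.0989, 0.0833]
orientation: [0.001, 0.737, -0.676, 0.001]
wrist_force: [0.0, -3.4, -0.1]
finger_gap: -0.0002
```

That was click 1, with renewed contact at y = -0.099, which matches the first notch. On to the second.

Request:
servo_tool(
  targets=[
    {"xyz": [-0.001,0,0],"twist": [0,0,0],"jaw": 0},
    {"xyz": [-0.002,0,0],"twist": [0,0,0],"jaw": 0},
    {"xyz": [-0.003,0,0],"twist": [0,0,0],"jaw": 0},
    {"xyz": [-0.004,0,0],"twist": [0,0,0],"jaw": 0},
    {"xyz": [-0.004,0,0],"twist": [0,0,0],"jaw": 0},
  ],
)

```text
clock: 10.88
tcp_pos: [0.6029, -0.0949, 0.0833]
orientation: [0.0, 0.737, -0.676, 0.0]
wrist_force: [-0.3, -4.2, -1.3]
finger_gap: -0.0001
```

Request:
servo_tool(
  targets=[
    {"xyz": [-0.001,0,0],"twist": [0,0,0],"jaw": 0},
    {"xyz": [-0.002,0,0],"twist": [0,0,0],"jaw": 0},
    {"xyz": [-0.002,0,0],"twist": [0,0,0],"jaw": 0},
  ],
)

```text
clock: 11.13
tcp_pos: [0.6026, -0.0917, 0.0833]
orientation: [-0.0, 0.737, -0.676, -0.0]
wrist_force: [0.2, -0.3, -0.0]
finger_gap: 0.0002
```

Request:
servo_tool(
  targets=[
    {"xyz": [-0.001,0,0],"twist": [0,0,0],"jaw": 0},
    {"xyz": [-0.002,0,0],"twist": [0,0,0],"jaw": 0},
    {"xyz": [-0.003,0,0],"twist": [0,0,0],"jaw": 0},
    {"xyz": [-0.003,0,0],"twist": [0,0,0],"jaw": 0},
  ],
)

```text
clock: 11.47
tcp_pos: [0.6022, -0.0886, 0.0832]
orientation: [-0.0, 0.737, -0.676, -0.0]
wrist_force: [-0.2, -0.3, 0.4]
finger_gap: 0.0003
```

Request:
servo_tool(
  targets=[
    {"xyz": [-0.001,0,0],"twist": [0,0,0],"jaw": 0},
    {"xyz": [-0.002,0,0],"twist": [0,0,0],"jaw": 0},
    {"xyz": [-0.003,0,0],"twist": [0,0,0],"jaw": 0},
    {"xyz": [-0.003,0,0],"twist": [0,0,0],"jaw": 0},
  ],
)

```text
clock: 11.8
tcp_pos: [0.602, -0.086, 0.0833]
orientation: [-0.0, 0.737, -0.676, -0.0]
wrist_force: [0.4, -0.1, -0.7]
finger_gap: -0.0003
```

Request:
servo_tool(
  targets=[
    {"xyz": [-0.001,0,0],"twist": [0,0,0],"jaw": 0},
    {"xyz": [-0.002,0,0],"twist": [0,0,0],"jaw": 0},
    {"xyz": [-0.003,0,0],"twist": [0,0,0],"jaw": 0},
    {"xyz": [-0.003,0,0],"twist": [0,0,0],"jaw": 0},
  ],
)

```text
clock: 12.13
tcp_pos: [0.6018, -0.0833, 0.0833]
orientation: [0.0, 0.737, -0.676, 0.0]
wrist_force: [-0.4, 0.0, -0.3]
finger_gap: 0.0003
```

Request:
servo_tool(
  targets=[
    {"xyz": [-0.001,0,0],"twist": [0,0,0],"jaw": 0},
    {"xyz": [-0.002,0,0],"twist": [0,0,0],"jaw": 0},
    {"xyz": [-0.002,0,0],"twist": [0,0,0],"jaw": 0},
  ],
)

```text
clock: 12.38
tcp_pos: [0.6018, -0.0826, 0.0833]
orientation: [0.001, 0.737, -0.676, 0.001]
wrist_force: [-0.1, -5.2, -0.9]
finger_gap: 0.0001
```

Request:
servo_tool(
  targets=[
    {"xyz": [-0.001,0,0],"twist": [0,0,0],"jaw": 0},
    {"xyz": [-0.002,0,0],"twist": [0,0,0],"jaw": 0},
    {"xyz": [-0.002,0,0],"twist": [0,0,0],"jaw": 0},
  ],
)

```text
clock: 12.63
tcp_pos: [0.6016, -0.0806, 0.0833]
orientation: [0.001, 0.737, -0.676, 0.001]
wrist_force: [-0.7, -5.1, -0.1]
finger_gap: -0.0004
```

Request:
servo_tool(
  targets=[
    {"xyz": [-0.001,0,0],"twist": [0,0,0],"jaw": 0},
    {"xyz": [-0.002,0,0],"twist": [0,0,0],"jaw": 0},
    {"xyz": [-0.002,0,0],"twist": [0,0,0],"jaw": 0},
  ],
)

```text
clock: 12.88
tcp_pos: [0.6013, -0.0773, 0.0833]
orientation: [-0.0, 0.737, -0.676, -0.0]
wrist_force: [-0.8, -2.3, -1.3]
finger_gap: -0.0002
```

Request:
servo_tool(
  targets=[
    {"xyz": [-0.001,0,0],"twist": [0,0,0],"jaw": 0},
    {"xyz": [-0.001,0,0],"twist": [0,0,0],"jaw": 0},
  ],
)

```text
clock: 13.05
tcp_pos: [0.6012, -0.0758, 0.0833]
orientation: [-0.0, 0.737, -0.676, -0.0]
wrist_force: [0.2, -1.8, 0.1]
finger_gap: 0.0001
```

Request:
servo_tool(
  targets=[
    {"xyz": [-0.001,0,0],"twist": [0,0,0],"jaw": 0},
    {"xyz": [-0.001,0,0],"twist": [0,0,0],"jaw": 0},
  ],
)

```text
clock: 13.22
tcp_pos: [0.6011, -0.0746, 0.0833]
orientation: [-0.0, 0.737, -0.676, -0.0]
wrist_force: [0.4, -0.2, -0.2]
finger_gap: -0.0001
```

```bash
python3 look.py w5 | grep -v white
```

```text
13.2667 [ 0.60107103 -0.07468076  0.0832532 ] [0.6876415  0.20737939 0.41361654] -0.00010475286222824218 [ 0.68097658 -0.06805959  0.22527797]
red 1787
[ 0.59133164 -0.06158389  0.06405237] [ 0.61276341 -0.04681674  0.13181598]
top 935 [ 0.60454136 -0.05400307  0.10582964] ((601.9833984375, -54.48598861694336), (20.848201751708984, 13.549456596374512), 3.1953163146972656)
top 58428 ((594.7338256835938, -38.94111633300781), (124.59541320800781, 252.6837615966797), 4.880065441131592)
```

The lever is only at about 0.040, half-way between notches, so I'll nudge it on.

Request:
servo_tool(
  targets=[
    {"xyz": [-0.001,0,0],"twist": [0,0,0],"jaw": 0},
    {"xyz": [-0.001,0,0],"twist": [0,0,0],"jaw": 0},
  ],
)

```text
clock: 13.43
tcp_pos: [0.601, -0.0739, 0.0832]
orientation: [-0.0, 0.737, -0.676, -0.0]
wrist_force: [-0.4, -0.5, -0.1]
finger_gap: -0.0
```

Request:
servo_tool(
  targets=[
    {"xyz": [-0.001,0,0],"twist": [0,0,0],"jaw": 0},
    {"xyz": [-0.001,0,0],"twist": [0,0,0],"jaw": 0},
    {"xyz": [-0.001,0,0],"twist": [0,0,0],"jaw": 0},
  ],
)

```text
clock: 13.68
tcp_pos: [0.6009, -0.0732, 0.0832]
orientation: [-0.0, 0.737, -0.676, -0.0]
wrist_force: [0.7, 0.6, 0.4]
finger_gap: 0.0003
```

```bash
python3 look.py w6 | grep -v white
```

```text
13.7333 [ 0.60094944 -0.07328381  0.08325838] [ 0.04654723 -0.74410722  0.62668491] -0.0002995888347587604 [ 0.6808493  -0.06654485  0.22527882]
red 2088
[ 0.58935656 -0.05668013  0.06011457] [ 0.61180776 -0.03275659  0.13163241]
top 987 [ 0.60374299 -0.0476409   0.10572665] ((601.3953857421875, -48.81610870361328), (19.833227157592773, 16.626148223876953), 4.541202068328857)
top 58178 ((594.9405517578125, -39.00384521484375), (124.32626342773438, 252.5240020751953), 4.809157848358154)
```

The lever jumped 6.4 mm and is now about 47.5 mm from shut, which is the third notch. I'll back away, lift and verify.

Request:
servo_tool(
  targets=[
    {"xyz": [0.01,0,0],"twist": [0,0,0],"jaw": 0},
    {"xyz": [0.025,0,0],"twist": [0,0,0],"jaw": 0},
    {"xyz": [0.025,0,0],"twist": [0,0,0],"jaw": 0},
    {"xyz": [0.025,0,-0.03],"twist": [0,0,0],"jaw": 0},
    {"xyz": [0.025,0,-0.06],"twist": [0,0,0],"jaw": 0},
    {"xyz": [0.025,0,-0.09],"twist": [0,0,0],"jaw": 0},
    {"xyz": [0.025,0.02,-0.12],"twist": [0,0,0],"jaw": 0},
    {"xyz": [0.025,0.04,-0.15],"twist": [0,0,0],"jaw": 0},
    {"xyz": [0.025,0.055,-0.168],"twist": [0,0,0],"jaw": 0},
    {"xyz": [0.025,0.055,-0.168],"twist": [0,0,0],"jaw": 0},
    {"xyz": [0.025,0.055,-0.168],"twist": [0,0,0],"jaw": 0},
  ],
)

```text
clock: 14.65
tcp_pos: [0.5488, -0.1041, 0.2529]
orientation: [-0.001, 0.737, -0.676, 0.002]
wrist_force: [0.8, -0.5, 0.5]
finger_gap: 0.0002
```

```bash
python3 look.py w7
```

```text
14.7 [ 0.54866876 -0.10376962  0.25134474] [-0.44454372 -0.01925218 -0.3293757 ] -0.00028669421548877184 [ 0.62824397 -0.09735732  0.39518426]
red 322
[ 0.5873668  -0.05540852  0.05933542] [ 0.61084833 -0.03104217  0.10745525]
top 198 [ 0.6024677  -0.04849156  0.10562733] ((598.63427734375, -47.748802185058594), (22.763221740722656, 13.499616622924805), 3.845271348953247)
white 3824 ((595.3643798828125, -54.539459228515625), (112.43818664550781, 215.99227905273438), 5.113301753997803)
top 23349 ((601.9947509765625, -157.18067932128906), (127.85028076171875, 500.3947448730469), 3.453528881072998)
```

View pics/w7.png

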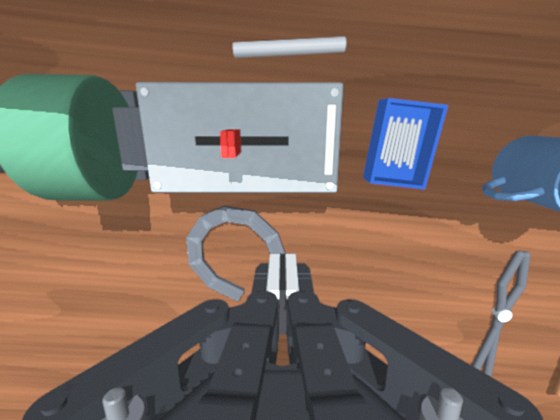

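```bash
python3 - <<'E'
from h import *
for n in ('scene','side'):
    c=env.read_camera(n);P=pts(c);z=np.load(n+'0.npz')
    for nm,(p,col) in {'before':(z['p'],z['c']),'after':(P,c['color'])}.items():
        near=(p[...,0]>.38)&(p[...,0]<.53)&(p[...,1]>-.16)&(p[...,1]<.12)
        hsv=cv2.cvtColor(col,cv2.COLOR_RGB2HSV)
        m=near&(hsv[...,1]<70)&(p[...,2]<.03)
        print(n,nm,m.sum(),p[m].mean(0).round(4),p[m].std(0).round(4))
E
```

```text
scene before 635 [ 0.4612 -0.0385  0.0052] [0.0372 0.0546 0.0043]
scene after 638 [ 0.4612 -0.0376  0.0051] [0.0373 0.0547 0.0042]
side before 621 [ 0.4516 -0.0252  0.008 ] [0.0377 0.0514 0.004 ]
side after 624 [ 0.4517 -0.0255  0.008 ] [0.0378 0.0511 0.004 ]
```

The horseshoe hasn't moved, the lever rests in the third notch and the hand is clear, so I'm handing in.

```bash
python3 -c "
from h import *
print(env.get_state()['wrist_force']);print(env.hand_in())"
```

```text
[ 0.60575793 -0.49064725 -0.20751445]
the job is handed in; nothing more can be done
None
```

The air lever is resting in the third notch after shut, and I handed the job in about 15 s into the 64 s allowed. It was only ever pushed, with the shut fingers.

- **Shut:** I pushed the lever from the second notch back to the shut end. At the hard stop the force rose to 12 N with no further movement.
- **Clicks:** Pushing towards the fan from the other side, I counted three clicks. On the last one the lever hung half-way at about 40 mm, so I nudged it in 1 mm steps until it snapped.
- **Final position:** With the hand lifted clear, the wrist camera put the lever 47.6 mm from its shut position; the third notch is 48 mm. The commanded pushing never went far enough to reach the fourth notch.
- **Other things on the bench:** Before-and-after camera measurements of the horseshoe agree within 1 mm. The punch, nail box, mug and tongs looked undisturbed in the last picture. I did not re-measure them, and I did not look at the rasp or hammer again.
- **Forces:** The highest wrist force I read was about 12 N, and near zero at hand-in.

One early move call was refused because its rows lacked keys, and nothing moved as a result. No check failed. The camera readings of the lever's position scattered by about 1 to 2 mm.

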